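Cap off the spare air outlet

ROBOT

A 6-joint arm with a two-finger parallel gripper is mounted at the origin on a cart in front of the work surface, level with it; the furniture and walls round the work are solid. World frame = base frame: x ahead of the robot, y to its left, z up, the work surface at z = 0. Lengths are in m, angles in rad, forces in N, time in s.
With the tool pointing down it reaches from about 0.375 to 0.975 m from the base axis. Payload 3.8 kg.
Tool frame: the origin (TCP) lies on the centre line of the jaws, within the pads' length; the fingertips stand 14 mm ahead of it and the grasp point (between the pads) lies 5 mm behind it; z points along the fingers, x is the direction in which the jaws open and shut, and the axes are right-handed (so a half turn about z gives the same grasp; the last joint's range is limited). The gripper opens to 85 mm and grips with 20 to 120 N. Pads are 22 mm wide; open, the fingers measure 114 mm over their backs; the gripper's body (76 mm by 85 mm) begins 54 mm behind the grasp point. The pads swing forward as they close: fully open they stand 13 mm farther back than shut.
Start: joints at [1.289, 0.264, 1.604, -0, 1.274, -0.037], TCP at [0.164, 0.655, 0.245] pointing down, gripper open.
Joint ranges: [-2.63, 2.63], [-0.94, 2.18], [0.31, 2.57], [-1.31, 4.45], [0, 2.66], [-2.55, 2.55]. Speed limits (rad/s): [2.57, 2.57, 3.14, 3.14, 3.14, 3.14].

INTERFACE

Orientations are given as a rotation vector (axis times angle).
In Python, from workcell import bot gives the robot as it stands. The module is installed in compiled form; this text tells all that it offers.
- The arm moves only by the tool arm_command, never from a script. Its argument "steps" is one flat list of numbers, 7 for each row, row after row: the shift along the tool's x, y, z in units of 30 mm (1.0 is 30 mm), then the turn, a rotation vector about the tool's x, y, z in units of 6 degrees (1.0 is 6 degrees), then the opening, from 0 (shut) to 1 (fully open). In form: [tx, ty, tz, ax, ay, az, fingers, tx, ty, tz, ax, ay, az, fingers, ...]. A call has 1 to 10 rows; each row shifts and turns the commanded pose from where the row before left it, along the tool's axes as they then stand; what a row does not reach is not made up. A row lasts 1/8 s, in which the tool goes at most 62.5 mm and 10.7 degrees, less where a joint would pass 70% of its speed; a pose out of reach is approached as far as the arm can. A call is refused whole if a number of a shift passes 1 or a number of a turn 1, either way. A call with a gripper value outside its range is refused whole. The fingers move at their own pace and stop on an object; "squeeze" is the grip in N (left out, the last holds). Time passes only in rows, so rows that do not move let the fingers close. It gives the time, the measured TCP pose, the force and the opening at its end, in the units of the state.
- bot.read_state(): the state, without advancing time (a new reading comes with each control period).
- bot.read_camera(name): name is "scene" or "top" or "wrist"; returns a dict with "img" (384x512x3 uint8, red, green, blue), "camera_matrix" (3x3 intrinsics, pixels), "pose" (4x4, takes a point from camera to world coordinates); the wrist camera has in their place "T_tool_cam" (4x4, takes a point from camera to tool coordinates, whose origin is the TCP and whose axes are the tool frame's). Camera axes: x right, y down, z forward; pixel columns grow to the right and rows downward; lengths in m; the calibration is good to about 2 mm. A picture is of the moment at which its call begins: read the wrist's pose just before it. There is no depth.
- bot.finish_job(): hands the job in, once; it reports no verdict.
The state is a dict: "time": time; "q": joint angles; "joint_vel": joint speeds; "joint_torque": joint torques, N m; "tool_pos": TCP position; "tcp_rot": TCP orientation; "wrist_force": force on the tool from outside, world axes, zero at the start; "torque": the same for the moment, N m; "width": opening from 0.0 (shut) to 1.0 (fully open).
Only numpy, scipy, OpenCV 4.12 (cv2) and the standard library are available. Lean on these libraries where they do the work, as an engineer would, in place of code of your own. Each camera call takes 0.05 s, during which the arm holds its last target.

TASK

Close off the spare outlet on the air block: with the fingers, turn the eared cap nut clockwise (seen from above) until it is finger-tight, which is when its two ears point along the block at the two index ridges. Then put the slotted key down over the ears and, with the key, turn the nut a quarter turn further. Let go and leave the key standing fully home on the nut.

Things in the scene. Friction and masses are not known exactly. Their poses are not given: they have to be found in the camera images.
- nut_top (a point): Brass cap nut near the air block's right end: an upright bar of two ears, 60 mm long, 14 thick, 34 high, ends rounded, on a thin round collar. Point on its vertical turning axis at the top of the ears, 82 mm above the table; turns with the nut: y axis along the ears, z up. The ears' sides are free over their full height. Pinch across the thickness, grasp about 8 mm below the top.
- block: Aluminium air block, fixed, 220 mm along its y axis, 70 wide, 42 high; origin at the centre of its underside. Nut axis at y = -60 mm; two small dark index ridges on its top either side of the nut, at y = -100 and -20 mm; two smaller finished hex fittings, 72 mm above the table, at y = +30 and +72 mm.
- capnut (a joint): Free running of the cap nut in rad, growing clockwise seen from above; starts between 0 and 0.5 and stops at 1.2 = finger-tight, the ears then pointing along the block at two small dark ridges on its top. Turns easily (0.04 N m).
- collar (a joint): Turn of the nut past finger-tight in rad, clockwise seen from above; 0 at the start, 1.57 = a quarter turn (ears square across the block). Needs about 0.25 N m and stays where it is left; it only yields once the nut is finger-tight.
- slot_key_grip (a point): Slotted steel key, 88 mm high, 0.3 kg, stands on two claws (oblong foot, 60 x 46). Paddle handle on top, 70 x 20 x 28 mm high; this is its centre, 74 mm above the foot; y axis along paddle and slot, z up. Slot 20 mm wide, flared mouth 26, open at both ends, 24 deep: fully home, its roof rests on the ears and this point is 50 mm above nut_top. By slack the nut lags the key up to 8 degrees.
- socket_key_grip (a point): Not needed: another steel key, same height and handle, but with a round 42 mm barrel below; it does not fit the nut. The two keys may have changed places. This point is the centre of its paddle, 74 mm above its foot.
Mind the look-alikes: they are no part of the job. Leave any purple look-alike of the part that bears slot_key_grip alone.

How it is judged:
By the outcome, as a careful person would: the job done as asked, in the order asked, and still so for the second after the job is handed in, with the robot touching nothing.
It also fails if it takes over 50 s, if anything falls off the work surface, if the arm or the gripper's body presses on something with over 40 N, if the wrist force passes 120 N, or if a joint passes its speed limit or range.

## Working session

There is one attempt and no reset: what is moved stays moved. The work goes in short steps, Python scripts to look and compute and a tool call to move; the robot and the scene stay as the last step left them, time stands still between calls to the robot, and variables do not carry over. Pictures are saved under pics/ and viewed, and the job is handed in when it is done.

Besides the shell and the picture viewer there is one more tool, called after "Request:" in YAML: its name, and indented under it one key for each argument. arm_command: Moves the arm, as the interface text tells. Its arguments: {"type":"object","properties":{"steps":{"type":"array","items":{"type":"number"}},"squeeze":{"type":"number"}},"required":["steps"]}

```bash
mkdir -p pics; cat > h.py <<'E'
import numpy as np, cv2
from workcell import bot
from scipy.spatial.transform import Rotation as R
def cam(n,fn=None):
    s=bot.read_state()
    c=bot.read_camera(n)
    if n=="wrist":
        T=np.eye(4);T[:3,:3]=R.from_rotvec(s["tcp_rot"]).as_matrix();T[:3,3]=s["tool_pos"]
        c["pose"]=T@c["T_tool_cam"]
    if fn: cv2.imwrite("pics/"+fn,c["img"][:,:,::-1])
    return c
def ray(c,u,v,z):
    K=c["camera_matrix"];P=c["pose"]
    d=P[:3,:3]@np.linalg.inv(K)@np.array([u,v,1.]);o=P[:3,3]
    return o+d*(z-o[2])/d[2]
def proj(c,p):
    P=np.linalg.inv(c["pose"]);q=P[:3,:3]@np.array(p)+P[:3,3];k=c["camera_matrix"]@q
    return k[:2]/k[2]
E
python3 - <<'E'
from h import *
for n in ["scene","top","wrist"]:
    c=cam(n,n+"0.png");print(n,c["pose"].round(3).tolist(),c["camera_matrix"].round(1).tolist())
s=bot.read_state();print(s)
E
```

```text
scene [[0.743, -0.405, 0.533, 0.008], [-0.669, -0.441, 0.598, -0.485], [-0.007, -0.801, -0.599, 0.639], [0.0, 0.0, 0.0, 1.0]] [[451.6, 0.0, 265.5], [0.0, 451.6, 188.7], [0.0, 0.0, 1.0]]
top [[0.022, -0.997, 0.072, 0.441], [-1.0, -0.022, -0.007, 0.077], [0.009, -0.072, -0.997, 0.941], [0.0, 0.0, 0.0, 1.0]] [[351.9, 0.0, 253.8], [0.0, 351.9, 187.7], [0.0, 0.0, 1.0]]
wrist [[0.243, 0.923, 0.299, 0.088], [0.97, -0.231, -0.077, 0.674], [-0.002, 0.308, -0.951, 0.372], [0.0, 0.0, 0.0, 1.0]] [[280.3, 0.0, 257.0], [0.0, 280.3, 196.1], [0.0, 0.0, 1.0]]
{'time': 0.15, 'q': array([ 1.28908909e+00,  2.64612575e-01,  1.60507500e+00, -2.99747474e-05,
        1.27369973e+00, -3.68685437e-02]), 'joint_vel': array([ 0.00107446, -0.00169436, -0.00595122, -0.0002178 , -0.00122873,
        0.00048099]), 'joint_torque': array([ 4.49583076e-04, -5.15913677e+01, -3.67954051e+01,  1.04501698e-04,
        8.14913947e-03,  1.20117539e-05]), 'tool_pos': array([0.16345768, 0.65434388, 0.24421818]), 'tcp_rot': array([ 2.47522878e+00,  1.93289661e+00, -2.25714669e-03]), 'wrist_force': array([ 0.31662061,  0.43167931, -0.93489578]), 'torque': array([ 0.06578714,  0.01976535, -0.00217445]), 'width': 0.998340857429414}
```

View pics/scene0.png

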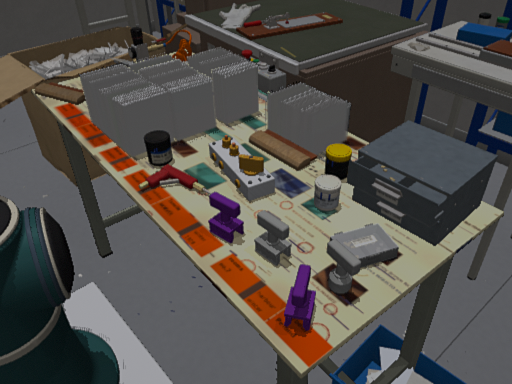

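View pics/top0.png

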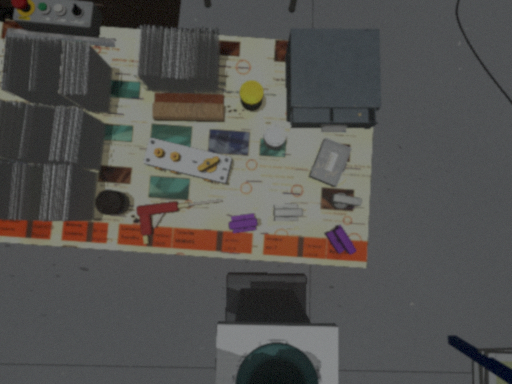

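View pics/wrist0.png

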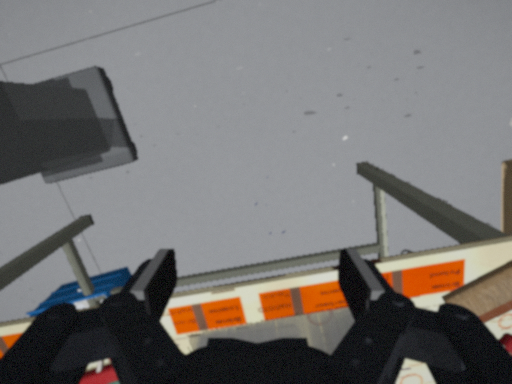

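```bash
python3 - <<'E'
import cv2
a=cv2.imread("pics/top0.png")[125:265,130:380]
cv2.imwrite("pics/topz.png",cv2.resize(a,None,fx=3.2,fy=3.2,interpolation=cv2.INTER_CUBIC))
a=cv2.imread("pics/scene0.png")[130:330,190:400]
cv2.imwrite("pics/scenez.png",cv2.resize(a,None,fx=3,fy=3,interpolation=cv2.INTER_CUBIC))
E
```

```text
(no output)
```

View pics/topz.png

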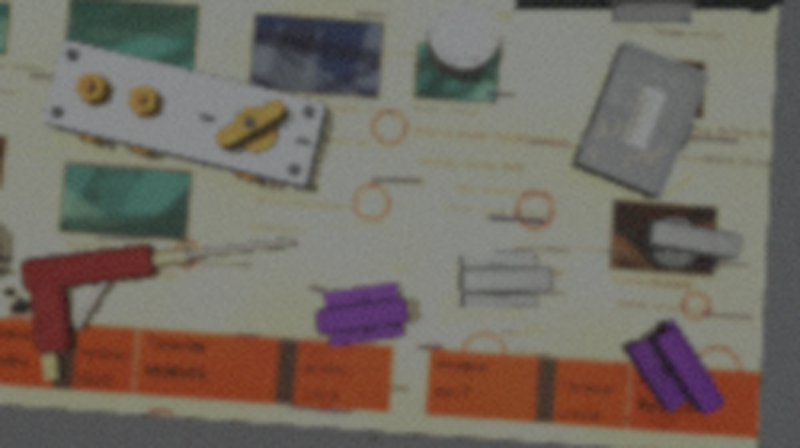

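View pics/scenez.png

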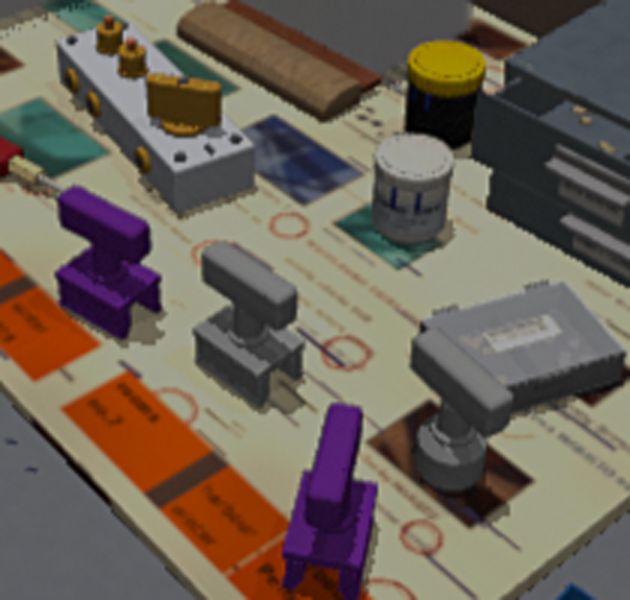

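```bash
cat >> h.py <<'E'
E
python3 - <<'E'
from h import *
c=cam("top")
z=lambda x,y:(130+x/3.2,125+y/3.2)
def p(n,x,y,h): print(n,ray(c,*z(x,y),h).round(4))
p("nut a",220,147,.082);p("nut b",285,102,.082);p("nut ctr",252,124,.082)
p("ridge1",208,118,.042);p("ridge2",303,140,.042)
p("blk TL",65,42,.042);p("TR",328,104,.042);p("BR",312,187,.042);p("BL",45,122,.042)
p("key",463,278,.088);p("key",552,278,.088)
p("hex1",93,88,.072);p("hex2",145,100,.072)
E
```

```text
nut a [0.5414 0.2062 0.082 ]
nut b [0.5773 0.1574 0.082 ]
nut ctr [0.5597 0.1823 0.082 ]
ridge1 [0.5693 0.2226 0.042 ]
ridge2 [0.5532 0.1459 0.042 ]
blk TL [0.6284 0.3399 0.042 ]
TR [0.5829 0.1265 0.042 ]
BR [0.5155 0.1376 0.042 ]
BL [0.5631 0.3531 0.042 ]
key [0.4452 0.0185 0.088 ]
key [ 0.4467 -0.0489  0.088 ]
hex1 [0.5865 0.3079 0.072 ]
hex2 [0.578  0.2671 0.072 ]
```

Request:
arm_command:
  steps: [-0.85, 0.63, -0.26, 0, 0, 0, 1, -0.85, 0.63, -0.26, 0, 0, 0, 1, -0.85, 0.63, -0.26, 0, 0, 0, 1, -0.85, 0.63, -0.26, 0, 0, 0, 1, -0.85, 0.63, -0.26, 0, 0, 0, 1, -0.85, 0.63, -0.26, 0, 0, 0, 1, -0.85, 0.63, -0.26, 0, 0, 0, 1]

```text
time: 1.08
tool_pos: [0.2489, 0.4485, 0.3]
tcp_rot: [2.476, 1.934, -0.0]
wrist_force: [-0.6, 0.1, 0.2]
width: 1.001
```

Request:
arm_command:
  steps: [-0.45, 0.87, 0, 0, 0, 0, 1, -0.45, 0.87, 0, 0, 0, 0, 1, -0.45, 0.87, 0, 0, 0, 0, 1, -0.45, 0.87, 0, 0, 0, 0, 1, -0.45, 0.87, 0, 0, 0, 0, 1, -0.45, 0.87, 0, 0, 0, 0, 1, -0.45, 0.87, 0, 0, 0, 0, 1, -0.45, 0.87, 0, 0, 0, 0, 1, -0.45, 0.87, 0, 0, 0, 0, 1]

```text
time: 2.2
tool_pos: [0.4477, 0.274, 0.2997]
tcp_rot: [-2.476, -1.934, 0.0]
wrist_force: [-0.2, -0.2, -0.3]
width: 0.999
```

Request:
arm_command:
  steps: [0, 0, 0.2, 0, 0, 0.95, 1, 0, 0, 0.2, 0, 0, 0.95, 1, 0, 0, 0.2, 0, 0, 0.95, 1, 0, 0, 0.2, 0, 0, 0.95, 1, 0, 0, 0.2, 0, 0, 0.95, 1, 0, 0, 0.2, 0, 0, 0.95, 1, 0, 0, 0.2, 0, 0, 0.95, 1, 0, 0, 0, 0, 0, 0, 1]

```text
time: 3.2
tool_pos: [0.4466, 0.2745, 0.2571]
tcp_rot: [2.986, 0.974, -0.002]
wrist_force: [-0.8, -1.2, 0.4]
width: 1.001
```

```bash
python3 - <<'E'
from h import *
c=cam("wrist","w1.png");s=bot.read_state();print(s["time"],s["tool_pos"],s["tcp_rot"],s["q"],proj(c,[.56,.182,.082]))
E
```

```text
3.25 [0.44687253 0.27468111 0.25759244] [ 2.98618519e+00  9.75483716e-01 -1.17278128e-03] [ 5.03636021e-01 -2.95967689e-02  1.90710216e+00  2.61406148e-05
  1.26484254e+00 -1.27846983e-01] [286.01215395 287.27620257]
```

View pics/w1.png

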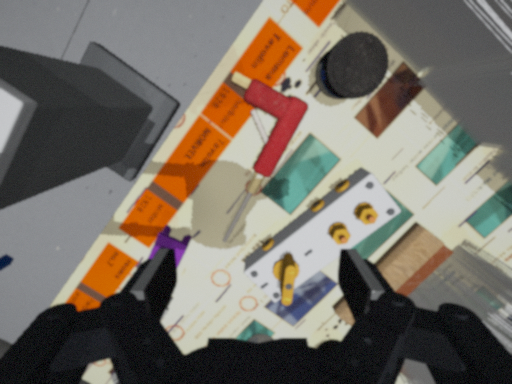

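```bash
python3 - <<'E'
from h import *
c=cam("wrist")
im=c["img"];
a=im[220:320,230:420]
cv2.imwrite("pics/w1z.png",cv2.resize(a,None,fx=4,fy=4,interpolation=cv2.INTER_CUBIC)[:,:,::-1])
E
```

```text
(no output)
```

View pics/w1z.png

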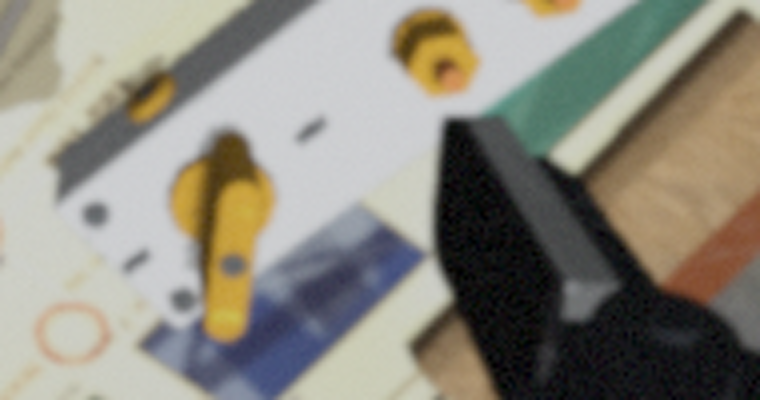

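```bash
python3 - <<'E'
from h import *
c=cam("wrist")
z=lambda x,y:(230+x/4,220+y/4)
def p(n,x,y,h):
    r=ray(c,*z(x,y),h);print(n,r.round(4));return r
a=p("dot",233,264,.082);u=p("end1",226,339,.082);v=p("end2",240,181,.082)
r1=p("ridge",312,131,.043);r2=p("ridge",136,261,.043);print((r1+r2)/2,(u+v)/2,np.linalg.norm(u-v),np.linalg.norm(r1-r2))
print(np.degrees(np.arctan2(*(u-v)[1::-1])),np.degrees(np.arctan2(*(r1-r2)[1::-1])))
E
```

```text
dot [0.5623 0.1852 0.082 ]
end1 [0.5782 0.1613 0.082 ]
end2 [0.5455 0.2103 0.082 ]
ridge [0.5718 0.2239 0.043 ]
ridge [0.5541 0.146  0.043 ]
[0.56295236 0.18492204 0.043     ] [0.56184465 0.18575777 0.082     ] 0.05895126676433862 0.07987287193290854
-56.24384206955779 77.21401974262919
```

Request:
arm_command:
  steps: [0.27, 0.94, 0.3, 0, 0, 0.08, 1, 0.27, 0.94, 0.3, 0, 0, 0.08, 1, 0.27, 0.94, 0.5, 0, 0, 0.08, 1, 0.27, 0.94, 0.5, 0, 0, 0.08, 1, 0.27, 0.94, 0.5, 0, 0, 0.08, 1, 0, 0, 0.8, 0, 0, 0, 1, 0, 0, 0.6, 0, 0, 0, 1, 0, 0, 0.4, 0, 0, 0, 1, 0, 0, 0, 0, 0, 0, 1]

```text
time: 4.47
tool_pos: [0.5604, 0.1829, 0.1399]
tcp_rot: [-3.007, -0.911, 0.003]
wrist_force: [-0.3, -0.2, -0.9]
width: 0.998
```

```bash
cat > look.py <<'E'
from h import *
import sys
c=cam("wrist",sys.argv[1]+".png");s=bot.read_state()
r=R.from_rotvec(s["tcp_rot"]).as_matrix()
print(s["time"],s["tool_pos"].round(4),"theta",np.degrees(np.arctan2(r[1,0],r[0,0])).round(2),"tilt",r[:,2].round(4),"q",s["q"].round(3),"F",s["wrist_force"].round(1),"T",s["torque"].round(2),s["width"])
a=cam("scene");cv2.imwrite("pics/"+sys.argv[1]+"s.png",cv2.resize(a["img"][100:300,170:420],None,fx=3,fy=3,interpolation=cv2.INTER_CUBIC)[:,:,::-1])
E
python3 look.py w2
```

```text
4.525 [0.5611 0.1831 0.1408] theta 33.72 tilt [-3.e-04 -1.e-04 -1.e+00] q [ 0.273  0.192  1.894  0.     1.057 -0.315] F [ 0.  -0.1 -0.5] T [-0.04  0.02  0.03] 0.9987985949430946
```

View pics/w2.png

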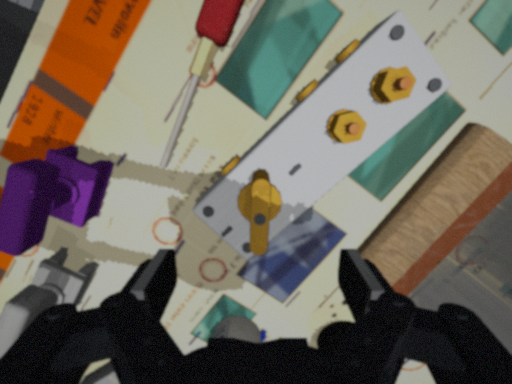

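View pics/w2s.png

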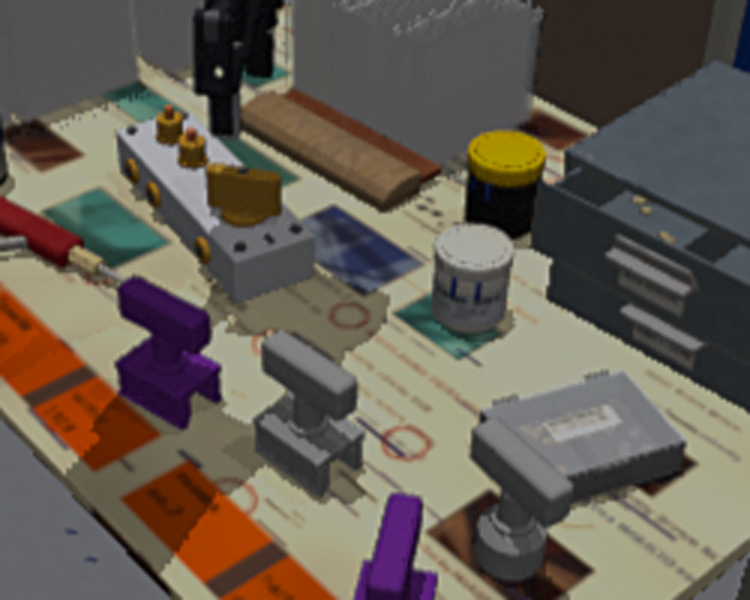

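```bash
python3 - <<'E'
from h import *
s=bot.read_state();c=cam("scene");t=s["tool_pos"]
for d in(-.043,0,.043):
    p=t+d*np.array([.83,.556,0]);u=proj(c,p);print(u.round(1),((u-[170,100])*3).round())
u=proj(c,[.5625,.185,.082]);print((u-[170,100])*3)
w=cam("wrist");print(ray(w,260,219,.082), "TCP px",proj(w,t), proj(w,t+[0,0,-.07]))
a=w["img"][150:270,180:330];cv2.imwrite("pics/w2z.png",cv2.resize(a,None,fx=5,fy=5,interpolation=cv2.INTER_CUBIC)[:,:,::-1])
E
```

```text
[245.6 143.9] [227. 132.]
[251. 134.] [243. 102.]
[256.1 124.8] [258.  74.]
[244.47501339 169.12517195]
[0.56423312 0.18504964 0.082     ] TCP px [255.11518553 263.18729638] [255.6257273  213.78989649]
```

View pics/w2z.png

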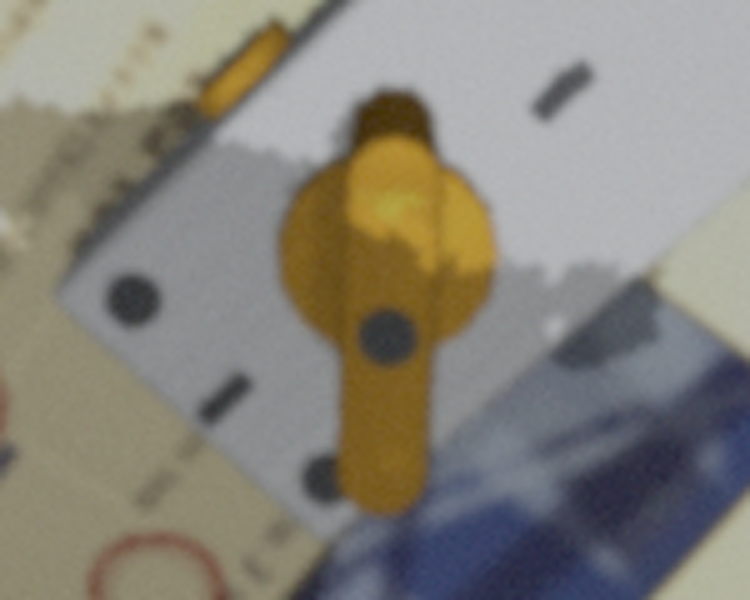

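```bash
python3 - <<'E'
from h import *
c=cam("wrist")
z=lambda x,y:(180+x/5,150+y/5)
def p(n,x,y,h):
    r=ray(c,*z(x,y),h);print(n,r.round(4));return r
a=p("dot",388,336,.082);u=p("end1",384,517,.082);v=p("end2",394,135,.082)
r1=p("ridge",563,90,.043);r2=p("ridge",224,399,.043);print((r1+r2)/2,(u+v)/2,np.linalg.norm(u-v),np.linalg.norm(r1-r2))
print(np.degrees(np.arctan2(*(u-v)[1::-1])),np.degrees(np.arctan2(*(r1-r2)[1::-1])))
E
```

```text
dot [0.5621 0.1852 0.082 ]
end1 [0.578  0.1603 0.082 ]
end2 [0.5462 0.2106 0.082 ]
ridge [0.5709 0.2244 0.043 ]
ridge [0.5536 0.1458 0.043 ]
[0.56224094 0.18509233 0.043     ] [0.56212148 0.18542927 0.082     ] 0.059481315671484625 0.08047075216264289
-57.70217263509237 77.56126751187922
```

Request:
arm_command:
  steps: [0.07, -0.04, 0.6, 0, 0, 0.2, 1, 0, 0, 0.7, 0, 0, 0, 1, 0, 0, 0.7, 0, 0, 0, 1, 0, 0, 0.39, 0, 0, 0, 1, 0, 0, 0, 0, 0, 0, 0.5, 0, 0, 0, 0, 0, 0, 0, 0, 0, 0, 0, 0, 0, 0, 0, 0, 0, 0, 0, 0, 0, 0, 0, 0, 0, 0, 0, 0]
  squeeze: 30

```text
time: 5.85
tool_pos: [0.5618, 0.1842, 0.0702]
tcp_rot: [3.015, 0.879, -0.003]
wrist_force: [-4.4, -3.5, 6.2]
width: 0.159
```

```bash
python3 look.py w3
```

```text
5.9 [0.5618 0.1842 0.0702] theta 32.49 tilt [-0.0015 -0.0013 -1.    ] q [ 2.750e-01  2.750e-01  1.939e+00 -1.000e-03  9.300e-01 -2.910e-01] F [-4.4 -3.2  6.4] T [-0.48  0.65 -0.03] 0.15624877425940842
```

View pics/w3.png

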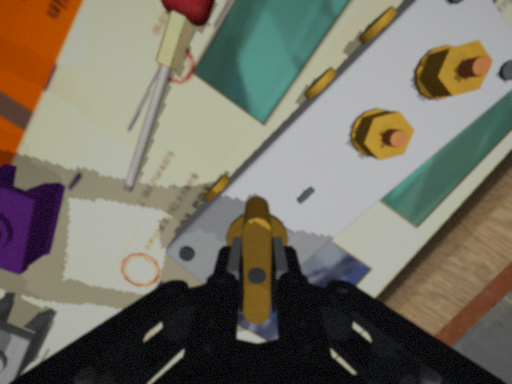

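Request:
arm_command:
  steps: [0, 0, 0, 0, 0, 0.6, 0, 0, 0, 0, 0, 0, 0.9, 0, 0, 0, 0, 0, 0, 0.9, 0, 0, 0, 0, 0, 0, 0.9, 0, 0, 0, 0, 0, 0, 0.9, 0, 0, 0, 0, 0, 0, 0.9, 0, 0, 0, 0, 0, 0, 0.9, 0, 0, 0, 0, 0, 0, 0.8, 0, 0, 0, 0, 0, 0, 0.2, 0, 0, 0, 0, 0, 0, 0, 0]

```text
time: 7.2
tool_pos: [0.561, 0.184, 0.0702]
tcp_rot: [3.129, -0.261, -0.005]
wrist_force: [-5.7, -3.3, 8.6]
width: 0.155
```

```bash
python3 look.py w4
```

```text
7.25 [0.561  0.184  0.0702] theta -9.52 tilt [-0.0032 -0.0019 -1.    ] q [ 2.750e-01  2.750e-01  1.939e+00 -1.000e-03  9.310e-01  4.420e-01] F [-6.2 -2.9  8.4] T [-0.64  1.03 -0.01] 0.1601761853830085
```

View pics/w4.png

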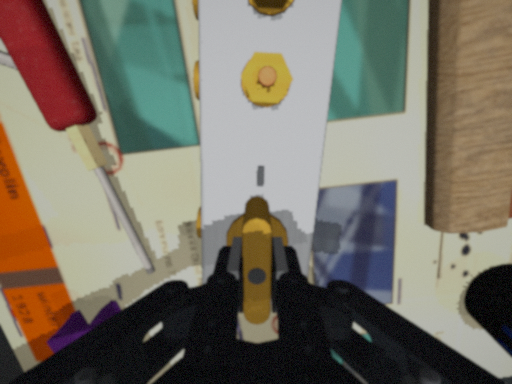

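Request:
arm_command:
  steps: [0, 0, 0, 0, 0, 0.2, 0, 0, 0, 0, 0, 0, 0.15, 0, 0, 0, 0, 0, 0, 0, 0]

```text
time: 7.68
tool_pos: [0.561, 0.184, 0.0702]
tcp_rot: [3.123, -0.318, -0.005]
wrist_force: [-5.6, -4.1, 8.7]
width: 0.157
```

```bash
python3 look.py w5
```

```text
7.725 [0.5609 0.184  0.0702] theta -11.62 tilt [-0.0033 -0.0018 -1.    ] q [ 2.75e-01  2.75e-01  1.94e+00 -1.00e-03  9.31e-01  4.79e-01] F [-6.1 -3.3  9. ] T [-0.64  1.04 -0.06] 0.15211117657552709
```

Request:
arm_command:
  steps: [0, 0, 0, 0, 0, 0.1, 0, 0, 0, 0, 0, 0, 0, 0]

```text
time: 8.02
tool_pos: [0.5609, 0.184, 0.0702]
tcp_rot: [3.122, -0.334, -0.005]
wrist_force: [-6.5, -4.4, 8.6]
width: 0.155
```

```bash
python3 look.py w6; python3 - <<'E'
import cv2
a=cv2.imread("pics/w6.png")[140:340,180:340];cv2.imwrite("pics/w6z.png",cv2.resize(a,None,fx=3,fy=3,interpolation=cv2.INTER_CUBIC))
E
```

```text
8.075 [0.5609 0.184  0.0702] theta -12.22 tilt [-0.0033 -0.0018 -1.    ] q [ 2.750e-01  2.750e-01  1.939e+00 -1.000e-03  9.310e-01  4.890e-01] F [-6.5 -3.1  8.4] T [-0.6   1.07 -0.04] 0.15714674496873662
```

View pics/w6z.png

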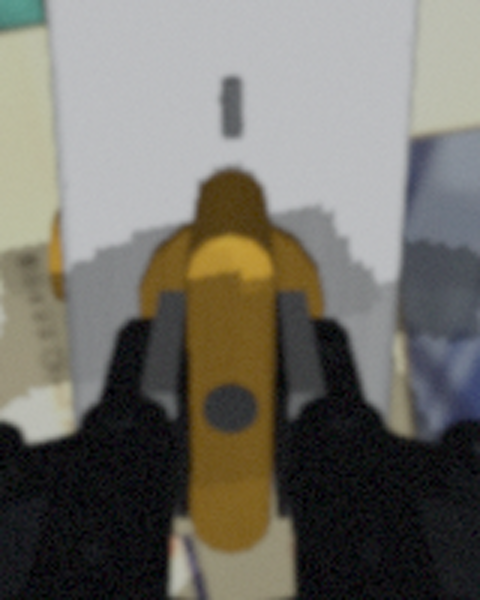

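Request:
arm_command:
  steps: [0, 0, 0, 0, 0, 0.1, 0, 0, 0, 0, 0, 0, 0, 0]

```text
time: 8.38
tool_pos: [0.5609, 0.184, 0.0702]
tcp_rot: [3.12, -0.349, -0.005]
wrist_force: [-6.8, -3.7, 8.6]
width: 0.162
```

```bash
python3 look.py w7
```

```text
8.425 [0.5609 0.184  0.0702] theta -12.78 tilt [-0.0032 -0.002  -1.    ] q [ 2.750e-01  2.750e-01  1.939e+00 -1.000e-03  9.310e-01  4.990e-01] F [-6.6 -3.9  8.6] T [-0.65  1.08  0.18] 0.1526226249386892
```

Request:
arm_command:
  steps: [0, 0, 0, 0, 0, 0, 1, 0, 0, 0, 0, 0, 0, 1, 0, 0, 0, 0, 0, 0, 1, 0, 0, -0.7, 0, 0, 0, 1, 0, 0, -1, 0, 0, 0, 1, 0, 0, -1, 0, 0, 0, 1, 0, 0, -0.3, 0, 0, 0, 1, 0, 0, 0, 0, 0, 0, 1]

```text
time: 9.48
tool_pos: [0.5628, 0.1851, 0.1594]
tcp_rot: [-3.122, 0.351, -0.002]
wrist_force: [0.2, -0.7, -0.2]
width: 0.996
```

```bash
python3 look.py w8;  python3 - <<'E'
import cv2
a=cv2.imread("pics/w8.png")[100:300,150:370];cv2.imwrite("pics/w8z.png",cv2.resize(a,None,fx=3,fy=3,interpolation=cv2.INTER_CUBIC))
E
```

```text
9.525 [0.562  0.1848 0.1583] theta -12.83 tilt [-9.e-04 -3.e-04 -1.e+00] q [ 0.276  0.177  1.875 -0.     1.09   0.499] F [-0.3 -0.2 -0.2] T [ 0.    0.   -0.03] 1.0007865138831464
```

View pics/w8z.png

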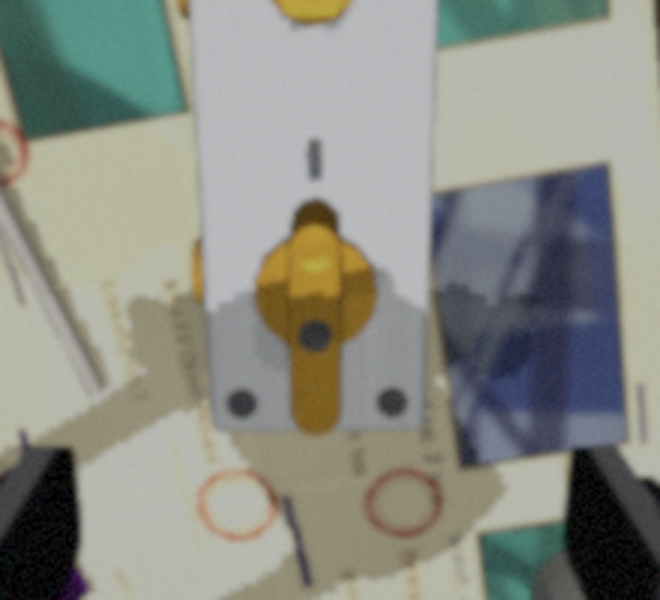

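View pics/w8.png

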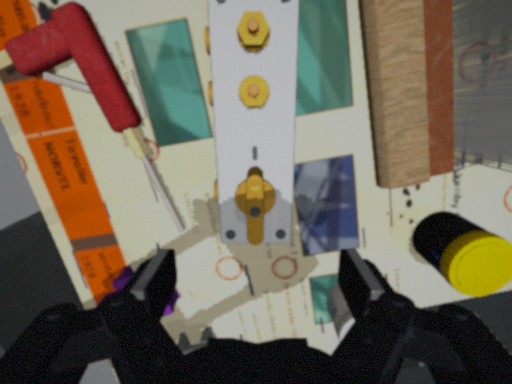

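Request:
arm_command:
  steps: [-0.29, 0.92, -0.18, 0, 0, 0, 1, -0.29, 0.92, -0.18, 0, 0, 0, 1, -0.29, 0.92, -0.18, 0, 0, 0, 1, -0.29, 0.92, -0.18, 0, 0, 0, 1, -0.29, 0.92, -0.18, 0, 0, 0, 1, -0.29, 0.92, -0.18, 0, 0, 0, 1, -0.29, 0.92, -0.18, 0, 0, 0, 1, -0.29, 0.92, -0.18, 0, 0, -0.35, 1, 0, 0, 0, 0, 0, -1, 1, 0, 0, 0, 0, 0, -1, 1]

```text
time: 10.82
tool_pos: [0.4444, -0.0153, 0.2008]
tcp_rot: [-3.141, -0.039, 0.004]
wrist_force: [-0.3, 0.1, 0.5]
width: 1.0
```

Request:
arm_command:
  steps: [0, 0, 0, 0, 0, 0, 1, 0, 0, 0, 0, 0, 0, 1]

```text
time: 11.08
tool_pos: [0.4451, -0.0148, 0.2015]
tcp_rot: [-3.141, -0.032, 0.003]
wrist_force: [0.1, 0.0, -0.5]
width: 0.999
```

```bash
python3 look.py w9;  python3 - <<'E'
import cv2
a=cv2.imread("pics/w9.png")[100:300,150:370];cv2.imwrite("pics/w9z.png",cv2.resize(a,None,fx=3,fy=3,interpolation=cv2.INTER_CUBIC))
E
```

```text
11.125 [ 0.4452 -0.0148  0.2017] theta 1.2 tilt [-1.2e-03  1.0e-04 -1.0e+00] q [-0.089 -0.148  2.12  -0.     1.17  -0.11 ] F [ 1.2 -0.9 -0.3] T [-0.03 -0.03  0.01] 0.9991341899459315
```

View pics/w9z.png

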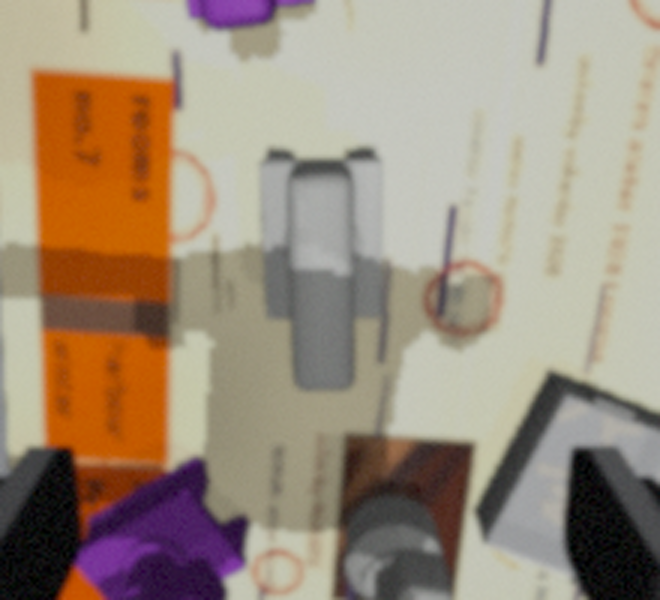

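View pics/w9.png

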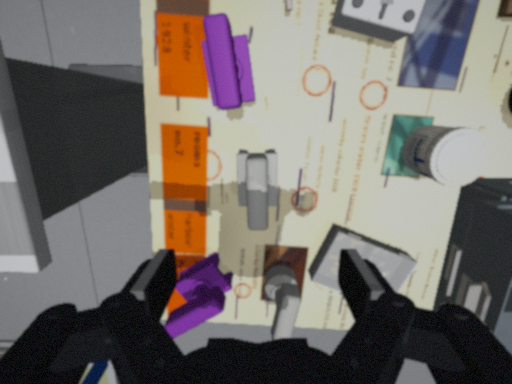

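```bash
python3 - <<'E'
from h import *
c=cam("wrist")
z=lambda x,y:(150+x/3,100+y/3)
def p(n,x,y,h):
    r=ray(c,*z(x,y),h);print(n,r.round(4));return r
a=p("far",320.5,173,.088);u=p("near",324.5,390,.088);print((a+u)/2,np.linalg.norm(a-u),np.degrees(np.arctan2(*(a-u)[1::-1])))
a=p("L",289.5,200,.088);u=p("R",352,200,.088);print(np.linalg.norm(a-u))
a=p("L",293,370,.088);u=p("R",355.5,370,.088);print(np.linalg.norm(a-u))
E
```

```text
far [0.4451 0.021  0.088 ]
near [ 0.4477 -0.0478  0.088 ]
[ 0.44637592 -0.01339169  0.088     ] 0.0688522102494008 92.20343529678249
L [0.4361 0.0129 0.088 ]
R [0.4544 0.0132 0.088 ]
0.018299171536916656
L [ 0.4377 -0.0412  0.088 ]
R [ 0.4572 -0.0407  0.088 ]
0.019539860654368947
```

Request:
arm_command:
  steps: [0.035, -0.045, 0.6, 0, 0, -0.15, 1, 0, 0, 0.9, 0, 0, 0, 1, 0, 0, 0.9, 0, 0, 0, 1, 0, 0, 0.9, 0, 0, 0, 1, 0, 0, 0.8, 0, 0, 0, 1, 0, 0, 0.3, 0, 0, 0, 1, 0, 0, 0, 0, 0, 0, 0.5, 0, 0, 0, 0, 0, 0, 0, 0, 0, 0, 0, 0, 0, 0, 0, 0, 0, 0, 0, 0, 0]
  squeeze: 80

```text
time: 12.48
tool_pos: [0.4474, -0.0136, 0.0713]
tcp_rot: [3.141, 0.06, 0.003]
wrist_force: [-0.8, -0.6, 1.6]
width: 0.222
```

Request:
arm_command:
  steps: [0, 0, 0, 0, 0, 0, 0, 0, 0, 0, 0, 0, 0, 0]

```text
time: 12.72
tool_pos: [0.4474, -0.0136, 0.0712]
tcp_rot: [3.141, 0.06, 0.003]
wrist_force: [-1.3, -0.9, 6.2]
width: 0.226
```

```bash
python3 look.py w10
```

```text
12.775 [ 0.4473 -0.0136  0.0712] theta 2.17 tilt [ 1.6e-03 -1.0e-04 -1.0e+00] q [-0.086  0.016  2.238  0.     0.885 -0.124] F [-0.8 -1.   7.1] T [0.03 0.01 0.03] 0.22027082035091616
```

View pics/w10.png

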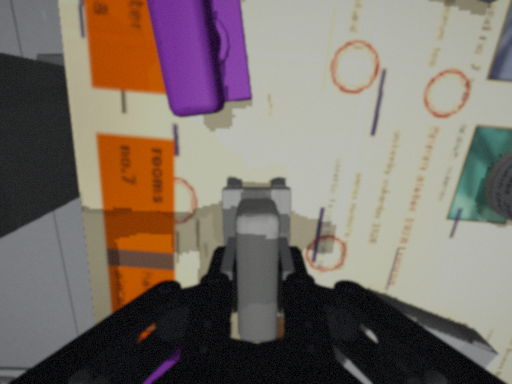

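View pics/w10s.png

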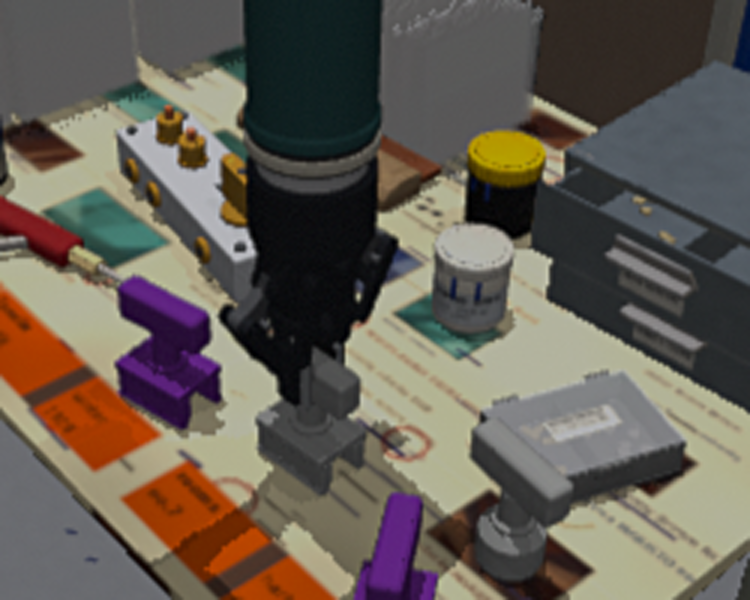

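Request:
arm_command:
  steps: [0, 0, -0.3, 0, 0, 0, 0, 0, 0, -0.6, 0, 0, 0, 0, 0, 0, -1, 0, 0, 0, 0, 0, 0, -1, 0, 0, 0, 0, 0, 0, -0.8, 0, 0, 0.46, 0, 0, 0, -0.2, 0, 0, 1, 0, 0, 0, 0, 0, 0, 1, 0, 0, 0, 0, 0, 0, 0, 0]

```text
time: 13.82
tool_pos: [0.4457, -0.0135, 0.1868]
tcp_rot: [3.123, -0.343, -0.003]
wrist_force: [0.8, -0.5, -2.9]
width: 0.218
```

Request:
arm_command:
  steps: [0.25, -0.8, 0, 0, 0, 0, 0, 0.25, -0.8, 0, 0, 0, 0, 0, 0.25, -0.8, 0, 0, 0, 0, 0, 0.25, -0.8, 0, 0, 0, 0, 0, 0.25, -0.8, 0, 0, 0, 0, 0, 0.25, -0.8, 0, 0, 0, 0, 0, 0.25, -0.8, 0, 0, 0, 0, 0, 0.25, -0.8, 0, 0, 0, 0, 0, 0.29, -0.9, 0, 0, 0, 0, 0, 0, 0, 0, 0, 0, 0, 0]

```text
time: 15.08
tool_pos: [0.5626, 0.1875, 0.1874]
tcp_rot: [-3.122, 0.341, -0.001]
wrist_force: [0.0, -0.4, -2.8]
width: 0.222
```

Request:
arm_command:
  steps: [0, 0, 0, 0, 0, 0, 0]

```text
time: 15.2
tool_pos: [0.5612, 0.1854, 0.187]
tcp_rot: [3.122, -0.343, -0.002]
wrist_force: [0.1, 0.1, -3.7]
width: 0.222
```

```bash
python3 look.py w11
```

```text
15.25 [0.561  0.1851 0.187 ] theta -12.57 tilt [-1.e-03 -6.e-04 -1.e+00] q [ 0.277  0.15   1.851 -0.     1.142  0.496] F [-0.   1.  -2.7] T [ 0.01 -0.   -0.05] 0.22103599092791618
```

View pics/w11.png

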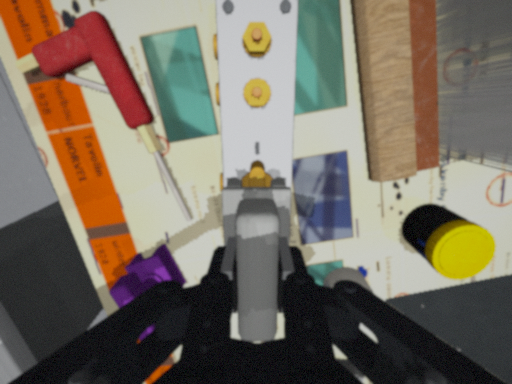

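View pics/w11s.png

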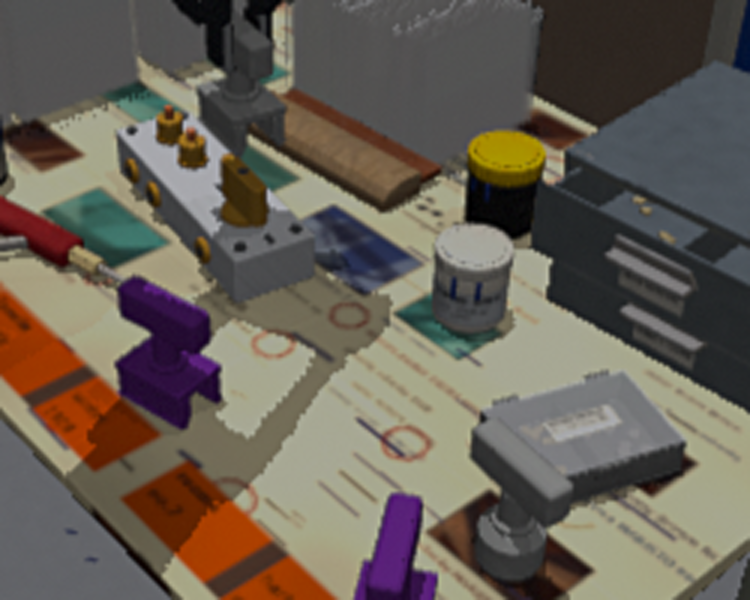

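Request:
arm_command:
  steps: [0.04, -0.01, 0.3, 0, 0, 0, 0, 0, 0, 0.4, 0, 0, 0, 0, 0, 0, 0.4, 0, 0, 0, 0, 0, 0, 0.3, 0, 0, 0, 0, 0, 0, 0.2, 0, 0, 0, 0, 0, 0, 0, 0, 0, 0, 0]

```text
time: 16.05
tool_pos: [0.5622, 0.1852, 0.1386]
tcp_rot: [3.122, -0.344, -0.002]
wrist_force: [-0.9, -0.3, -2.7]
width: 0.219
```

```bash
python3 look.py w12
```

```text
16.1 [0.5626 0.1853 0.1392] theta -12.59 tilt [-3.e-04 -1.e-04 -1.e+00] q [0.276 0.197 1.89  0.    1.054 0.496] F [-0.  -0.4 -2.7] T [-0.05 -0.03 -0.02] 0.21928814664568372
```

View pics/w12s.png

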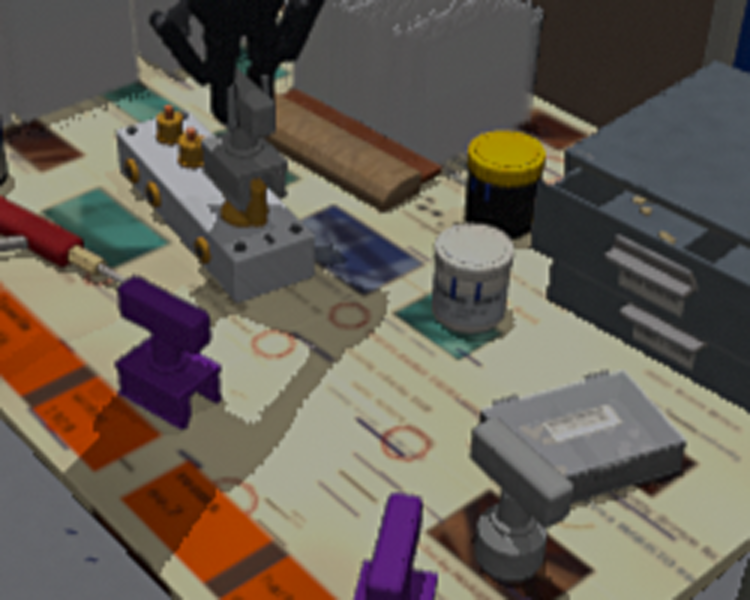

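Request:
arm_command:
  steps: [0, 0, 0.2, 0, 0, 0, 0, 0, 0, 0.07, 0, 0, 0, 0, 0, 0, 0.05, 0, 0, 0, 0, 0, 0, 0, 0, 0, 0, 0]

```text
time: 16.65
tool_pos: [0.5625, 0.1853, 0.1296]
tcp_rot: [3.123, -0.344, -0.0]
wrist_force: [0.1, -0.5, -3.5]
width: 0.218
```

```bash
python3 look.py w13
```

```text
16.7 [0.5626 0.1853 0.1298] theta -12.59 tilt [-1.e-04 -0.e+00 -1.e+00] q [0.276 0.207 1.898 0.    1.037 0.496] F [ 0.2 -1.2 -2.6] T [-0.03  0.05 -0.02] 0.22427457289489788
```

Request:
arm_command:
  steps: [0, 0, 0.04, 0, 0, 0, 0, 0, 0, 0.03, 0, 0, 0, 0, 0, 0, 0, 0, 0, 0, 0]

```text
time: 17.12
tool_pos: [0.5629, 0.1853, 0.1284]
tcp_rot: [-3.122, 0.344, -0.001]
wrist_force: [-1.8, 0.0, 0.4]
width: 0.22
```

```bash
python3 look.py w14
```

```text
17.175 [0.5629 0.1853 0.1284] theta -12.58 tilt [ 7.e-04  1.e-04 -1.e+00] q [ 0.276  0.208  1.899 -0.     1.033  0.496] F [-1.  -0.5  2. ] T [-0.13  0.22 -0.02] 0.22298814908546097
```

View pics/w14s.png

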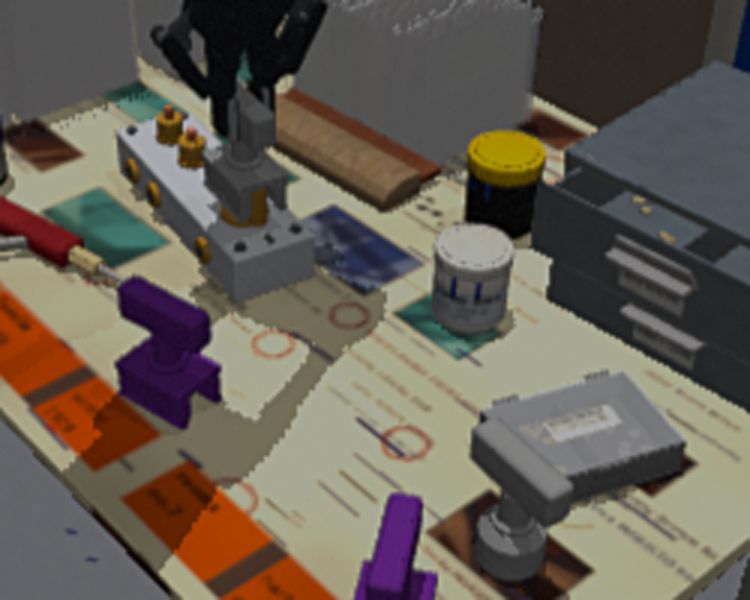

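Request:
arm_command:
  steps: [0, 0, 0, 0, 0, 0.4, 0, 0, 0, 0, 0, 0, 0.3, 0, 0, 0, 0, 0, 0, 0, 0]

```text
time: 17.6
tool_pos: [0.5631, 0.1855, 0.1283]
tcp_rot: [-3.107, 0.458, -0.002]
wrist_force: [-0.4, -0.3, 2.6]
width: 0.22
```

```bash
cat > st.py <<'E'
from h import *
s=bot.read_state()
r=R.from_rotvec(s["tcp_rot"]).as_matrix()
print(s["time"],s["tool_pos"].round(4),"theta",np.degrees(np.arctan2(r[1,0],r[0,0])).round(2),"F",s["wrist_force"].round(1),"T",s["torque"].round(2),s["width"])
E
python3 st.py
```

```text
17.6 [0.5631 0.1855 0.1283] theta -16.78 F [-0.4 -0.3  2.6] T [-0.09  0.08 -0.03] 0.21967965717789015
```

Request:
arm_command:
  steps: [0, 0, 0, 0, 0, 0.3, 0, 0, 0, 0, 0, 0, 0, 0]

```text
time: 17.85
tool_pos: [0.5626, 0.1854, 0.1283]
tcp_rot: [-3.1, 0.509, -0.0]
wrist_force: [-2.0, -0.3, 5.8]
width: 0.222
```

```bash
python3 st.py
```

```text
17.85 [0.5626 0.1854 0.1283] theta -18.64 F [-2.  -0.3  5.8] T [-0.06  0.4   0.1 ] 0.22235499840992823
```

Request:
arm_command:
  steps: [0, 0, 0, 0, 0, 0.3, 0, 0, 0, 0, 0, 0, 0, 0]

```text
time: 18.1
tool_pos: [0.5622, 0.1854, 0.1283]
tcp_rot: [3.092, -0.557, -0.001]
wrist_force: [-2.4, 0.1, 6.0]
width: 0.221
```

```bash
python3 st.py
```

```text
18.1 [0.5622 0.1854 0.1283] theta -20.43 F [-2.4  0.1  6. ] T [-0.1   0.73  0.16] 0.22068539713216498
```

Request:
arm_command:
  steps: [0, 0, 0, 0, 0, 0.7, 0, 0, 0, 0, 0, 0, 0.8, 0, 0, 0, 0, 0, 0, 0.8, 0, 0, 0, 0, 0, 0, 0.8, 0, 0, 0, 0, 0, 0, 0.8, 0, 0, 0, 0, 0, 0, 0.8, 0, 0, 0, 0, 0, 0, 0.8, 0, 0, 0, 0, 0, 0, 0.8, 0, 0, 0, 0, 0, 0, 0.7, 0, 0, 0, 0, 0, 0, 0, 0]

```text
time: 19.35
tool_pos: [0.5621, 0.1849, 0.1283]
tcp_rot: [2.685, -1.628, -0.001]
wrist_force: [-3.6, -2.0, 6.9]
width: 0.22
```

```bash
python3 look.py w15
```

```text
19.4 [0.5621 0.1849 0.1283] theta -62.43 tilt [-1.1e-03 -9.0e-04 -1.0e+00] q [ 2.760e-01  2.080e-01  1.899e+00 -1.000e-03  1.035e+00  1.366e+00] F [-3.2 -1.5  6.7] T [-0.42  0.65  0.07] 0.223245675376961
```

View pics/w15.png

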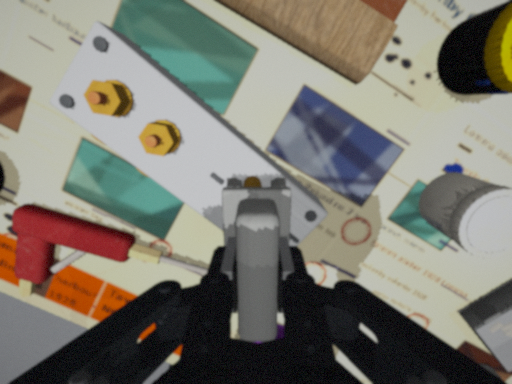

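View pics/w15s.png

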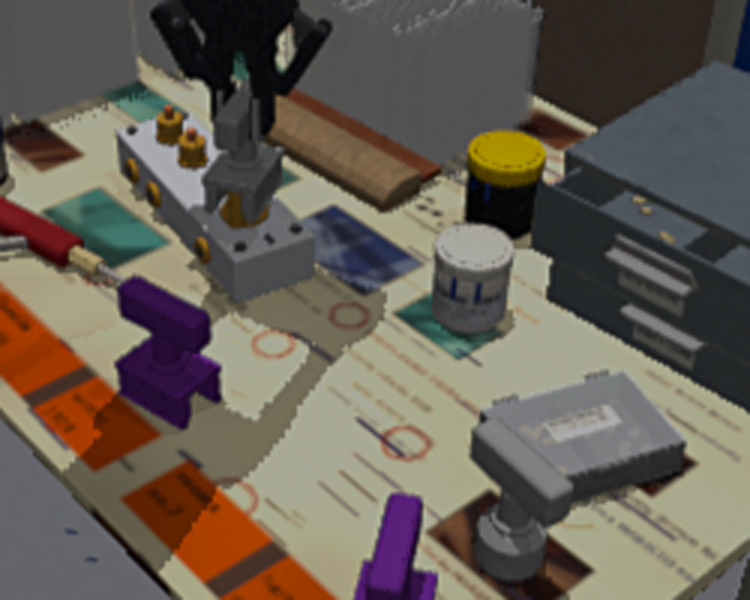

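Request:
arm_command:
  steps: [0, 0, 0, 0, 0, 0.8, 0, 0, 0, 0, 0, 0, 0.8, 0, 0, 0, 0, 0, 0, 0.8, 0, 0, 0, 0, 0, 0, 0.8, 0, 0, 0, 0, 0, 0, 0.8, 0, 0, 0, 0, 0, 0, 0.8, 0, 0, 0, 0, 0, 0, 0.8, 0, 0, 0, 0, 0, 0, 0.8, 0, 0, 0, 0, 0, 0, 0.8, 0, 0, 0, 0, 0, 0, 0, 0]

```text
time: 20.7
tool_pos: [0.5617, 0.1845, 0.1282]
tcp_rot: [1.897, -2.501, 0.0]
wrist_force: [-4.5, -2.8, 7.5]
width: 0.224
```

```bash
python3 look.py w16; python3 - <<'E'
import cv2
a=cv2.imread("pics/w16.png")[120:280,150:350];cv2.imwrite("pics/w16z.png",cv2.resize(a,None,fx=4,fy=3.7,interpolation=cv2.INTER_CUBIC))
E
```

```text
20.75 [0.5617 0.1845 0.1283] theta -105.63 tilt [-0.002  -0.0016 -1.    ] q [ 2.760e-01  2.080e-01  1.900e+00 -1.000e-03  1.036e+00  2.120e+00] F [-4.4 -2.8  7.5] T [-0.62  0.91  0.09] 0.22326641103990472
```

View pics/w16z.png

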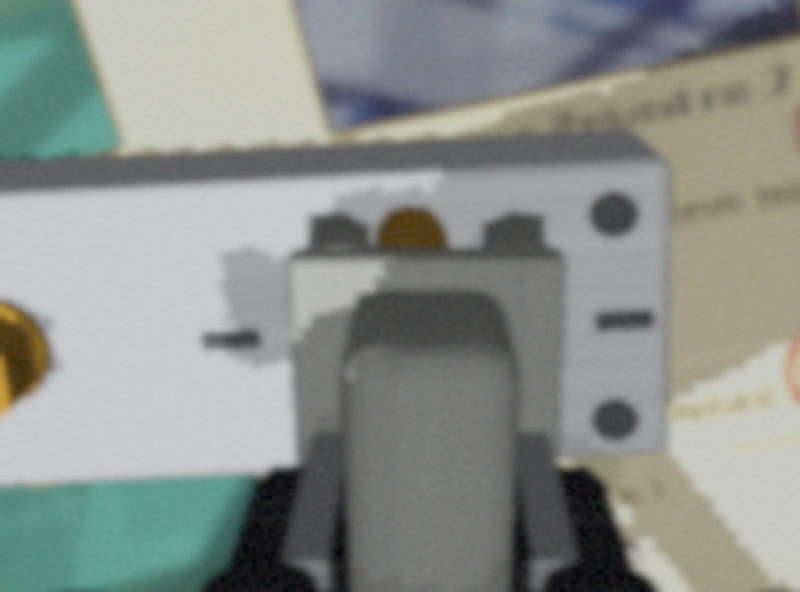

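View pics/w16s.png

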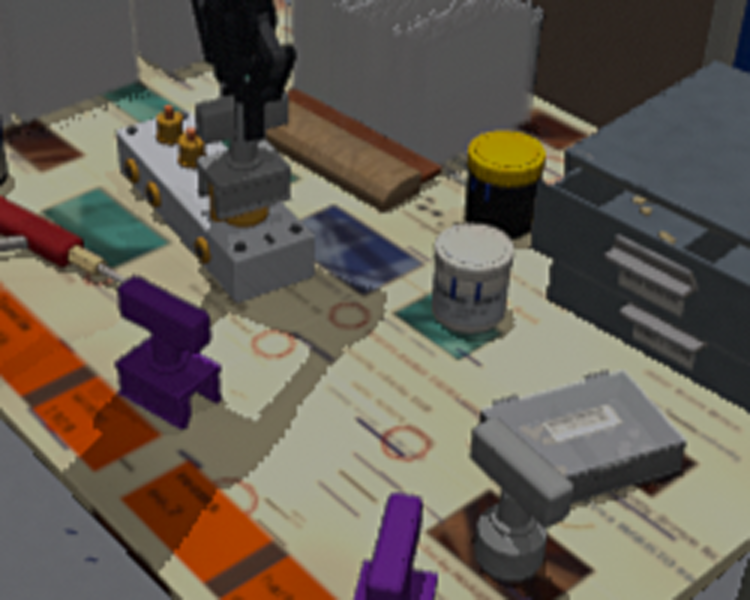

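```bash
python3 - <<'E'
from h import *
c=cam("wrist")
z=lambda x,y:(150+x/4,120+y/3.7)
ax=np.array([.5622,.1852])
r1=ray(c,*z(231,341),.043);r2=ray(c,*z(624,320),.043);print(r1,r2,(r1+r2)/2,np.degrees(np.arctan2(*(r1-r2)[1::-1])))
m=((r1+r2)/2)[:2]
for h in (.078,.07,.062):
    e=ray(c,*z(411,235),h)[:2]
    for A in (ax,m): d=e-A;print(h,e.round(4),np.linalg.norm(d).round(4),np.degrees(np.arctan2(d[1],d[0])).round(2))
E
```

```text
[0.56955841 0.22427192 0.043     ] [0.55263644 0.14597693 0.043     ] [0.56109742 0.18512443 0.043     ] 77.80419842475726
0.078 [0.5922 0.1792] 0.0306 -11.4
0.078 [0.5922 0.1792] 0.0317 -10.87
0.07 [0.5901 0.1799] 0.0284 -10.84
0.07 [0.5901 0.1799] 0.0295 -10.29
0.062 [0.588  0.1806] 0.0262 -10.19
0.062 [0.588  0.1806] 0.0272 -9.62
```

Request:
arm_command:
  steps: [0, 0, 0, 0, 0, 0.3, 0, 0, 0, 0, 0, 0, 0.15, 0, 0, 0, 0, 0, 0, 0, 0]

```text
time: 21.22
tool_pos: [0.5617, 0.1845, 0.1283]
tcp_rot: [1.838, -2.544, 0.0]
wrist_force: [-4.9, -2.5, 8.5]
width: 0.219
```

```bash
python3 look.py w17; python3 - <<'E'
import cv2
a=cv2.imread("pics/w17.png")[160:240,200:310];cv2.imwrite("pics/w17z.png",cv2.resize(a,None,fx=7,fy=7,interpolation=cv2.INTER_CUBIC))
E
```

```text
21.275 [0.5617 0.1845 0.1282] theta -108.3 tilt [-0.0021 -0.0017 -1.    ] q [ 2.760e-01  2.080e-01  1.900e+00 -1.000e-03  1.036e+00  2.167e+00] F [-4.6 -1.9  8.4] T [-0.64  0.91  0.18] 0.22359219728833576
```

View pics/w17z.png

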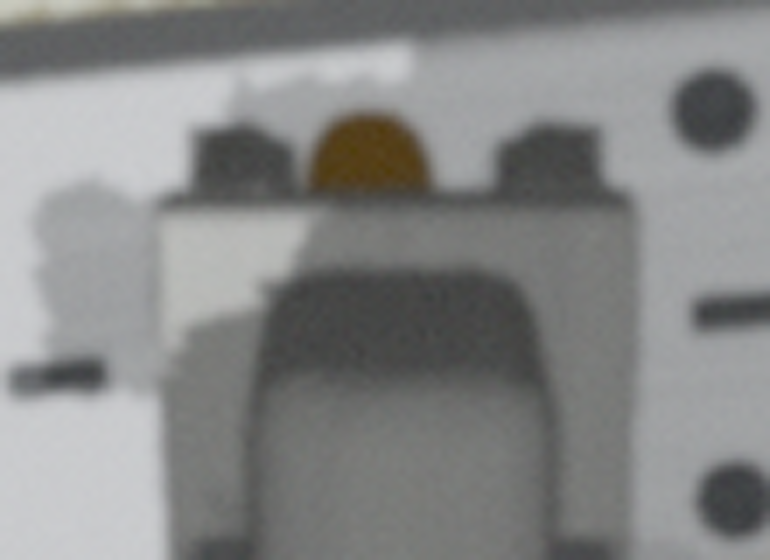

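```bash
python3 - <<'E'
from h import *
c=cam("wrist")
z=lambda x,y:(200+x/7,160+y/7)
r1=ray(c,*z(57,377),.043);r2=ray(c,*z(760,310),.043);print(np.degrees(np.arctan2(*(r1-r2)[1::-1])))
for h in (.078,.07,.062):
    e=ray(c,*z(370,165),h)[:2]
    for A in ([.5622,.1852],[.5616,.1852]): d=e-A;print(h,e.round(4),np.linalg.norm(d).round(4),np.degrees(np.arctan2(d[1],d[0])).round(2))
E
```

```text
77.40424554308868
0.078 [0.5918 0.1777] 0.0305 -14.2
0.078 [0.5918 0.1777] 0.0311 -13.93
0.07 [0.5897 0.1785] 0.0283 -13.66
0.07 [0.5897 0.1785] 0.0289 -13.38
0.062 [0.5876 0.1793] 0.0261 -13.04
0.062 [0.5876 0.1793] 0.0267 -12.74
```

Request:
arm_command:
  steps: [0, 0, 0, 0, 0, 0, 0.4, 0, 0, 0, 0, 0, 0, 1, 0, 0, 0, 0, 0, 0, 1, 0, 0, 0, 0, 0, 0, 1, 0, 0, -0.5, 0, 0, 0, 1, 0, 0, -0.9, 0, 0, 0, 1, 0, 0, -0.9, 0, 0, 0, 1, 0, 0, -0.5, 0, 0, 0, 1, 0, 0, 0, 0, 0, 0, 1]

```text
time: 22.5
tool_pos: [0.5637, 0.1856, 0.2138]
tcp_rot: [-1.838, 2.543, -0.002]
wrist_force: [-0.4, -0.4, -0.1]
width: 1.0
```

```bash
python3 look.py w18; python3 - <<'E'
import cv2
a=cv2.imread("pics/w18.png")[120:280,150:350];cv2.imwrite("pics/w18z.png",cv2.resize(a,None,fx=4,fy=4,interpolation=cv2.INTER_CUBIC)[:600])
E
```

```text
22.55 [0.5628 0.1853 0.2122] theta -108.28 tilt [ 1.1e-03  3.0e-04 -1.0e+00] q [ 0.276  0.132  1.823 -0.     1.186  2.166] F [-0.6  0.7 -0.6] T [-0.02  0.    0.03] 0.9996109625664957
```

View pics/w18z.png

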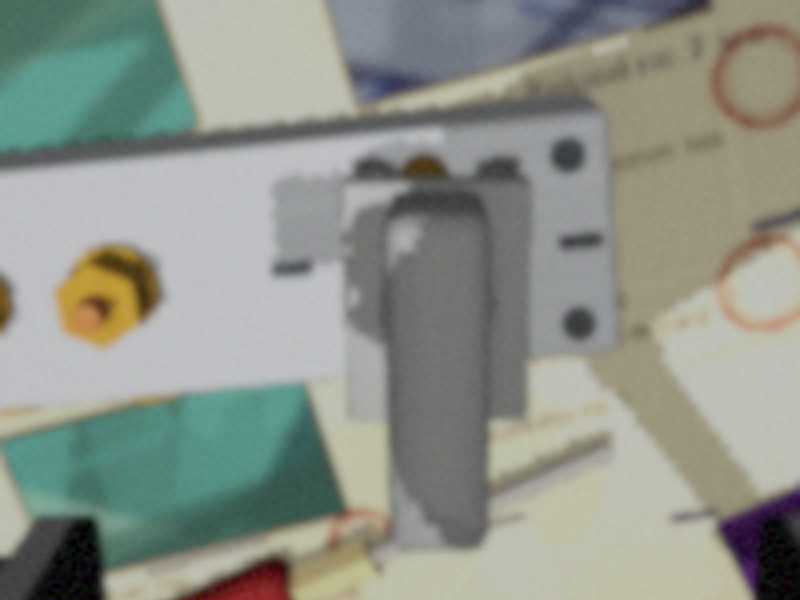

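View pics/w18s.png

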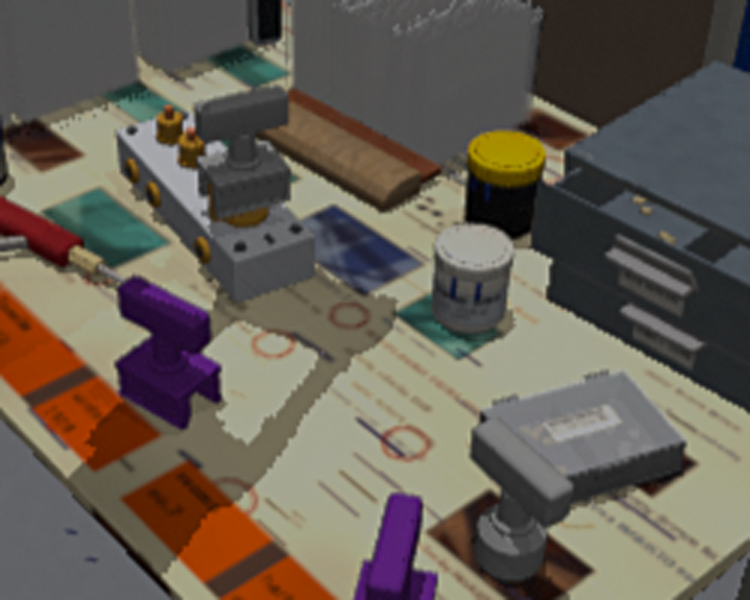

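```bash
python3 - <<'E'
from h import *
c=cam("wrist")
z=lambda x,y:(150+x/4,120+y/4)
for h in(.146,.156):
    a=ray(c,*z(437,207),h);b=ray(c,*z(438,549),h);w=np.linalg.norm(ray(c,*z(391,400),h)-ray(c,*z(487,400),h));print(h,a.round(4),b.round(4),np.linalg.norm(a-b),w,np.degrees(np.arctan2(*(a-b)[1::-1])))
    s=cam("scene"); print(proj(s,[.562,.185,h]))
E
```

```text
0.146 [0.5953 0.173  0.146 ] [0.5303 0.1941 0.146 ] 0.06835229355918473 0.017916089446721566 -18.04083076841736
[250.5714542  131.85444258]
0.156 [0.5975 0.1723 0.156 ] [0.5359 0.1924 0.156 ] 0.06481738738871883 0.016989541238342894 -18.040830768417347
[250.44841146 127.83770412]
```

```bash
python3 -c "
from workcell import bot
print(bot.finish_job())"
```

```text
the job is handed in; nothing more can be done
None
```

The nut is finger-tight, turned about a quarter turn further with the slotted key, and the key is left standing on it; the job was handed in at about 22.7 s.

- **Finger-tight:** I turned the nut about 45° clockwise with the fingers. The moment rose to about 0.2 N m as it reached the stop. A picture then showed the ears in line with the two index ridges.
- **Quarter turn:** I set the grey slotted key over the ears until it made contact at the height for fully home, then turned it 95.7° clockwise to allow for slack. By camera the ears' final angle was within about 1° of square across the block. Assuming the full geometric slack of about 7.5° gives about 88° instead. The two estimates differ by roughly 2°, and most of the nut is hidden under the key, so I could not settle which is right.
- **Key left home:** After letting go and lifting clear, the key stood upright. Its paddle measured 68 mm long against 70 mm real, which fits the fully home height. The fingers were open, the wrist force was near zero, and the purple look-alikes and the socket key were not touched.

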